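Fetch the oil dropper and the vial from behind the stain bottles

TASK

The blue and the red bottle stand in the way on the white bottle stand: first move both, upright, onto the dark parking mat, and leave the small things behind them alone until that is done. Then set the brown oil dropper upright on the middle of the yellow disc and the white vial with the red cap upright on the middle of the green disc, and only after that put each bottle back upright on the very spot of the stand it came from. Do not knock anything over, and do not shift the black clip that lies in the pale metal tray.

Things in the scene. Friction and masses are not known exactly. Their poses are not given: they have to be found in the camera images.
- blue_bottle_center (a point): blue reagent bottle with a white cap, loose, 0.1 to 0.22 kg: round body 60 mm diameter and 122 mm high, cap 31 mm diameter above it, 145 mm high in all. The point is on its axis half-way up (72.5 mm above its underside); z is its axis, upwards. It starts on one of the two front spots of the stand (which one varies), and must finally be back on that same spot.
- red_bottle_center (a point): red reagent bottle with a white cap, otherwise the same as the blue one (60 mm diameter body 122 mm high, 145 mm high in all). The point is on its axis, 72.5 mm above its underside; z is its axis, upwards. It starts on the other front spot and must finally be back there.
- dropper_center (a point): small brown oil dropper bottle with a black cap, loose, 35 g: body 34 mm diameter and 66 mm high, cap 18 mm diameter, 78 mm high in all. The point is on its axis half-way up (39 mm above its underside); z is its axis, upwards. It starts on one of the two rear spots of the stand, behind a tall bottle.
- vial_center (a point): slim white vial with a red cap, loose: 19 mm diameter, 90 mm high. The point is on its axis half-way up (45 mm above its underside); z is its axis, upwards. It starts on the other rear spot of the stand.
- stand: white fixed slab, the bottle stand, 130 mm (its x, to the rear) by 170 mm (its y) by 8 mm high, with four dark round spots with grey rims, flush with its top: two front spots at x = -35 mm, y = +48 and -48 mm, two rear spots at x = +22 mm, y = +48 and -48 mm in its own frame. Origin at the centre of its underside, on the worktop; z up. Its place on the worktop and its yaw vary.
- mat: dark rubber parking mat with a thin grey border line, fixed, 130 mm (its x) by 170 mm (its y) by 5 mm high, flat and empty: the two tall bottles wait on it. Origin at the centre of its underside, on the worktop; z up.
- tray: shallow pale metal tray, fixed, 130 mm (its x) by 170 mm (its y), rim 12 mm high, inner floor 3 mm above the worktop; it holds the two coloured discs (centres at x = -25 mm, y = +43 and -43 mm in its frame) and the black clip near its rear edge. Origin at the centre of its underside, on the worktop; z up.
- yellow_disc: yellow disc, fixed in the tray, 60 mm diameter, 3 mm thick: the place of the brown dropper. Origin at the centre of its underside, 3 mm above the worktop, so its top is 6 mm above the worktop.
- green_disc: green disc, fixed in the tray, 60 mm diameter, 3 mm thick: the place of the white vial. Origin at the centre of its underside, 3 mm above the worktop, so its top is 6 mm above the worktop.
- clip_center (a point): black clip, loose, 30 x 50 x 12 mm, lying in the tray near its rear edge, between the two discs sideways: a bystander to leave where it is. The point is at its centre, 6 mm above its underside.

How it is judged:
By the outcome, as a careful person would: the job done as asked, in the order asked, and still so for the second after the job is handed in, with the robot touching nothing.
It also fails if it takes over 136 s, if anything falls off the work surface, if the arm or the gripper's body presses on something with over 40 N, if the wrist force passes 120 N, or if a joint passes its speed limit or range.

ROBOT

A 7-joint arm with a two-finger parallel gripper is mounted at the origin on a cart in front of the work surface, level with it; the furniture and walls round the work are solid. World frame = base frame: x ahead of the robot, y to its left, z up, the work surface at z = 0. Lengths are in mm, angles in rad, forces in N, time in s.
With the tool pointing down it reaches from about 425 to 875 mm from the base axis. Payload 4.7 kg.
Tool frame: the origin (TCP) lies midway between the tips of the shut fingers; the grasp point (between the pads) lies 19 mm behind it; z points along the fingers, y is the direction in which the jaws open and shut (so a half turn about z gives the same grasp; the last joint's range is limited). The gripper opens to 87 mm and grips with 3 to 60 N. Pads are 19 mm wide; open, the fingers measure 117 mm over their backs; the gripper's body (75 mm by 190 mm) begins 51 mm behind the grasp point.
Start: joints at [1.206, 0.321, -0.07, 1.45, 0.023, 1.371, -0.057], TCP at [240.356, -603.949, 222.587] pointing down, gripper open.
Joint ranges: [-2.86, 2.86], [-0.3, 2.09], [-1.38, 1.24], [0.06, 2.45], [-1.56, 4.7], [0.09, 2.05], [-2.69, 2.69]. Speed limits (rad/s): [2.57, 2.57, 3.14, 3.14, 3.14, 3.14, 3.14].

INTERFACE

Orientations are given as a unit quaternion [x, y, z, w].
In Python, from workcell import manip gives the robot as it stands.
- The arm moves only by the tool send_rows, never from a script. Its argument "steps" is a list that holds one entry, the list of rows, each a list of 7 numbers: the turn, a rotation vector about the tool's x, y, z in degrees, then the shift along the tool's x, y, z in m, then the opening, from -1 (shut) to 1 (fully open). A call has exactly 8 rows; each row is the pose to reach, as a shift and turn from the pose commanded when the call began, along the tool's axes at that moment; what a row does not reach only later rows make up. A row lasts 1/12 s, in which the tool goes at most 41.7 mm and 7.16 degrees, less where a joint would pass 70% of its speed; a pose out of reach is approached as far as the arm can. A call with a gripper value outside its range is refused whole. The fingers move at their own pace and stop on an object; the grip force is fixed at half the most. Time passes only in rows, so rows that repeat a pose let the fingers close, or fill a call up. It gives the time, the measured TCP pose, the force and the opening at its end, in the units of the state.
- manip.sense(): the state, without advancing time (a new reading comes with each control period).
- manip.get_image(name): name is "scene" or "top" or "wrist"; returns a dict with "frame" (420x560x3 uint8, red, green, blue), "fx", "fy", "cx", "cy" (pixels), "R" (3x3) and "t" (3): a world point X has camera coordinates R X + t; the wrist camera has in their place "tool_from_camera" (4x4, takes a point from camera to tool coordinates, whose origin is the TCP and whose axes are the flange's). Camera axes: x right, y down, z forward; pixel columns grow to the right and rows downward; lengths in mm; the calibration is good to about 2 mm. A picture is of the moment at which its call begins: read the wrist's pose just before it. There is no depth.
- manip.finish_job(): hands the job in, once; it reports no verdict.
The state is a dict: "t": time; "qpos": joint angles; "joint_velocities": joint speeds; "effort": joint torques, N m; "tool_pos": TCP position; "tcp_rot": TCP orientation; "contact_force": force on the tool from outside, world axes, zero at the start; "ft_torque": the same for the moment, N m; "opening": finger opening in mm.
Only numpy, scipy, OpenCV 4.12 (cv2) and the standard library are available. Lean on these libraries where they do the work, as an engineer would, in place of code of your own. Each camera call takes 0.05 s, during which the arm holds its last target. There are 200 camera calls.

## Working session

There is one attempt and no reset: what is moved stays moved. The work goes in short steps, Python scripts to look and compute and a tool call to move; the robot and the scene stay as the last step left them, time stands still between calls to the robot, and variables do not carry over. Pictures are saved under pics/ and viewed, about 12 in all and at most 16, crops included, and the job is handed in when it is done.

Besides the shell and the picture viewer there is one more tool, called after "Request:" as a command line: name --argument value ..., lists and objects as JSON in quotes. send_rows: Moves the arm, as the interface text tells. Its arguments: {"type":"object","properties":{"steps":{"type":"array"}},"required":["steps"]}

```bash
mkdir -p pics; ls; cat > h.py <<'E'
from workcell import manip
import numpy as np, cv2
from scipy.spatial.transform import Rotation as Ro
def snap(name,fn,crop=None,scale=1):
    s=manip.sense(); im=manip.get_image(name)
    f=im["frame"][:,:,::-1]
    if crop: x0,y0,x1,y1=crop; f=f[y0:y1,x0:x1]
    if scale!=1: f=cv2.resize(f,None,fx=scale,fy=scale,interpolation=cv2.INTER_CUBIC)
    cv2.imwrite("pics/"+fn,f)
    if "R" in im: R,t=np.array(im["R"]),np.array(im["t"])
    else:
        T=np.array(im["tool_from_camera"]); Rw=Ro.from_quat(s["tcp_rot"]).as_matrix()
        Rc=Rw@T[:3,:3]; c=Rw@T[:3,3]+np.array(s["tool_pos"]); R=Rc.T; t=-R@c
    K=np.array([[im["fx"],0,im["cx"]],[0,im["fy"],im["cy"]],[0,0,1]])
    np.savez("pics/"+name+".npz",R=R,t=t,K=K)
def cam(name):
    d=np.load("pics/"+name+".npz"); return d["R"],d["t"],d["K"]
def back(name,u,v,z):
    R,t,K=cam(name); d=R.T@np.linalg.inv(K)@[u,v,1]; c=-R.T@t
    return c+d*(z-c[2])/d[2]
def proj(name,X):
    R,t,K=cam(name); p=K@(R@np.array(X,float)+t); return p[:2]/p[2]
E
python3 - <<'E'
from h import *
print(manip.sense())
snap("scene","s0.png"); snap("top","t0.png",scale=1.4)
for n in("scene","top"):
    R,t,K=cam(n); print(n,-R.T@t,R[2],K)
E
```

```text
pics
{'t': 0.0, 'qpos': array([ 1.2060799 ,  0.32180809, -0.07005034,  1.45166277,  0.02258406,
        1.37076936, -0.05690453]), 'joint_velocities': array([ 5.63226909e-04,  5.70844163e-04,  6.74133795e-05,  2.91567582e-05,
        1.21784667e-03, -9.35062030e-04,  3.56892185e-05]), 'effort': array([ 2.04878597e-04, -4.91291034e+01, -4.03916622e-01, -3.12524307e+01,
       -6.41044183e-02,  4.38024988e-02,  1.55688845e-04]), 'tool_pos': array([ 240.12406942, -603.44088294,  221.47704755]), 'tcp_rot': array([ 9.82116348e-01,  1.88272711e-01, -2.20091129e-04, -9.04297301e-04]), 'contact_force': array([ 0.5553469 , -0.33024517,  0.55521809]), 'ft_torque': array([ 0.05238928, -0.00794134,  0.05305324]), 'opening': 86.78065992683432}
scene [-218.63624814  547.88713411  542.49881895] [ 0.63886027 -0.6428493  -0.42261369] [[498.13675233   0.         279.2969178 ]
 [  0.         498.13675233 207.30446243]
 [  0.           0.           1.        ]]
top [ 426.47040431 -123.18065773  921.60901381] [ 0.04438766 -0.01610585 -0.99888455] [[413.4923456    0.         279.94648054]
 [  0.         413.4923456  204.16523287]
 [  0.           0.           1.        ]]
```

View pics/s0.png

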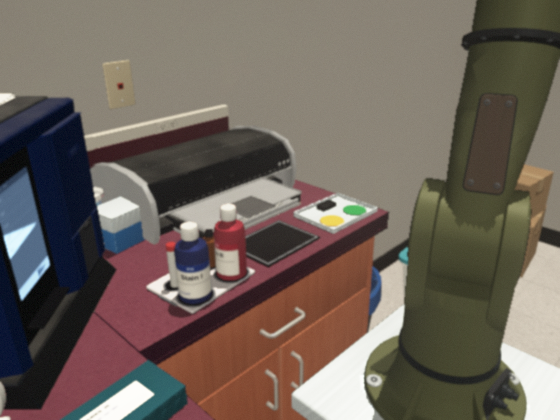

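View pics/t0.png

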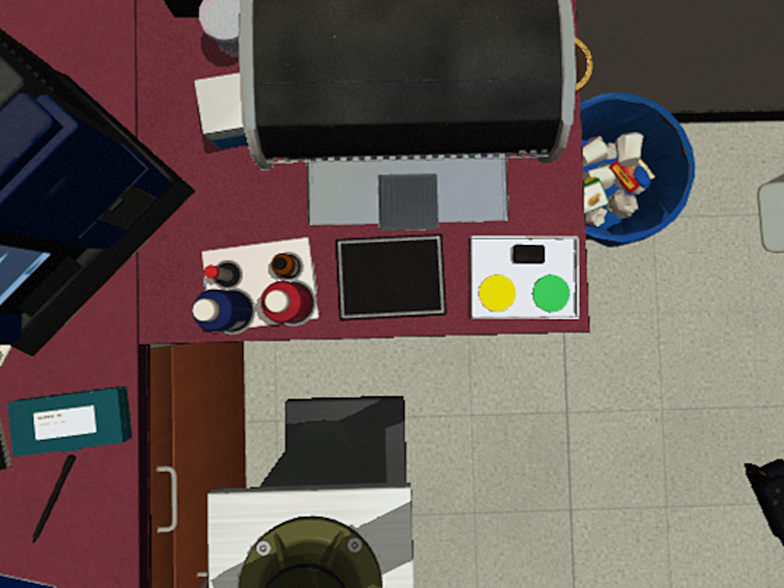

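The scene view shows blue front-left and red front-right, the vial behind blue and the dropper behind red, then the mat and the tray (yellow left, green right, clip at the rear). I'll enlarge the top view.

```bash
python3 - <<'E'
from h import *
snap("top","t1.png",crop=(130,160,260,245),scale=6)
for n,u,v,z in [("matTL",337,239,5),("matTR",441,236,5),("matBR",444,313,5),("matBL",343,319,5),("yel",496.5,293,6),("grn",551,293.5,6),("clip",529,254,15),("trTL",471,237,12),("trTR",578,237,12),("trBL",471,318,12),("trBR",578,318,12),("ovenL",265,165,0),("monitor",192,188,150),("lip",400,157,0),("platefront",409,228,10)]:
    print(n,back("top",u/1.4,v/1.4,z).round(1))
E
```

```text
matTL [543.9 -52.7   5. ]
matTR [ 544.6 -218.2    5. ]
matBR [ 422.  -219.3    5. ]
matBL [416.8 -59.3   5. ]
yel [ 451.5 -303.5    6. ]
grn [ 448.4 -390.3    6. ]
clip [ 511.4 -355.3   15. ]
trTL [ 541. -265.   12.]
trTR [ 536.8 -435.1   12. ]
trBL [ 413.1 -260.8   12. ]
trBR [ 408.5 -429.8   12. ]
ovenL [666.6  60.3   0. ]
monitor [598.6 128.3 150. ]
lip [ 674.7 -156.6    0. ]
platefront [ 558.  -167.4   10. ]
```

View pics/t1.png

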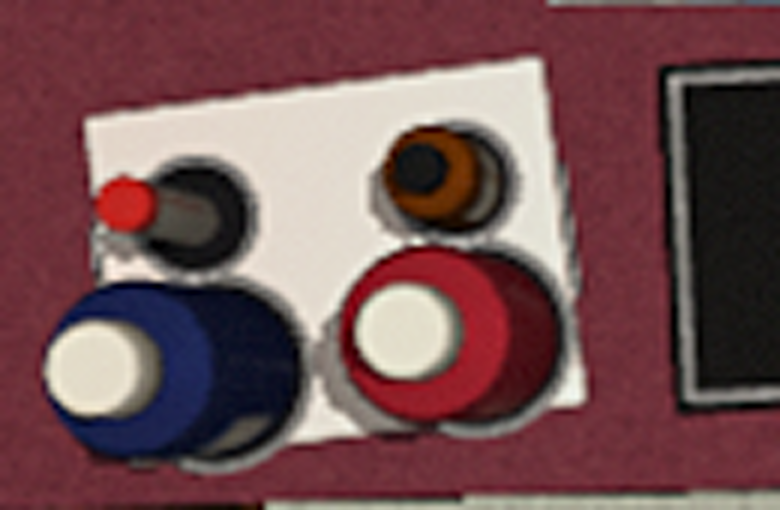

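```bash
python3 - <<'E'
from h import *
def p(x,y,z): return back("top",(x+.5)/6-.5+130,(y+.5)/6-.5+160,z)
obj=dict(blue=p(98,368,153),red=p(406,331,153),vial=p(126,205,98),drop=p(419,168,86))
c=[p(86,117,8),p(545,57,8),p(587,402,8)]
for k,v in obj.items(): print(k,v.round(1))
print("corners",np.round(c,1))
# fit stand pose: x axis to rear, y left
loc=np.array([[65,85],[65,-85],[-65,-85]]+[[-35,48],[-35,-48],[22,48],[22,-48]],float)
W=np.array([a[:2] for a in c]+[obj[k][:2] for k in("blue","red","vial","drop")])
def fit(L,W):
    lm,wm=L.mean(0),W.mean(0);a=L-lm;b=W-wm
    th=np.arctan2((a[:,0]*b[:,1]-a[:,1]*b[:,0]).sum(),(a*b).sum());R=np.array([[np.cos(th),-np.sin(th)],[np.sin(th),np.cos(th)]])
    o=wm-R@lm; return th,o,R
for s in (slice(0,7),slice(0,3),slice(3,7)):
    th,o,R=fit(loc[s],W[s]); print(np.degrees(th),o.round(1),(loc@R.T+o).round(1).tolist())
    print(" res",(W-(loc@R.T+o)).round(1).tolist())
E
```

```text
blue [436.1 113.  153. ]
red [445.   18.2 153. ]
vial [490.4 120.   98. ]
drop [501.3  25.2  86. ]
corners [[530.2 160.8   8. ]
 [548.3  -8.1   8. ]
 [420.7 -20.9   8. ]]
6.205269815578301 [474.9  69.8] [[530.3, 161.3], [548.7, -7.7], [419.4, -21.8], [434.9, 113.7], [445.3, 18.3], [491.5, 119.9], [501.9, 24.4]]
 res [[-0.1, -0.5], [-0.4, -0.4], [1.2, 0.8], [1.2, -0.7], [-0.3, -0.1], [-1.1, 0.1], [-0.6, 0.7]]
6.137549934207171 [475.1  69.8] [[530.7, 161.2], [548.9, -7.8], [419.6, -21.7], [435.2, 113.7], [445.5, 18.3], [491.9, 119.8], [502.2, 24.4]]
 res [[-0.4, -0.4], [-0.6, -0.3], [1.0, 0.8], [0.8, -0.8], [-0.5, -0.1], [-1.5, 0.1], [-0.8, 0.8]]
6.288357248202538 [474.7  69.8] [[530.0, 161.4], [548.6, -7.6], [419.4, -21.8], [434.6, 113.7], [445.1, 18.2], [491.3, 119.9], [501.8, 24.5]]
 res [[0.3, -0.6], [-0.3, -0.5], [1.3, 0.9], [1.4, -0.7], [-0.2, -0.1], [-0.8, 0.1], [-0.4, 0.7]]
```

```bash
python3 - <<'E'
from h import *
for n,pt in (("corner",(192,188)),("mid",(110,270))):
  for z in range(0,501,50):
    X=back("top",pt[0]/1.4,pt[1]/1.4,z); print(n,X.round(),proj("scene",X).round())
E
```

```text
corner [632. 177.   0.] [111. 272.]
corner [621. 161.  50.] [118. 249.]
corner [610. 145. 100.] [125. 226.]
corner [599. 128. 150.] [132. 202.]
corner [587. 112. 200.] [139. 177.]
corner [576.  96. 250.] [146. 151.]
corner [565.  79. 300.] [154. 124.]
corner [554.  63. 350.] [162.  96.]
corner [543.  47. 400.] [171.  66.]
corner [532.  31. 450.] [179.  36.]
corner [521.  14. 500.] [188.   4.]
mid [504. 308.   0.] [ 78. 330.]
mid [500. 284.  50.] [ 87. 301.]
mid [496. 261. 100.] [ 97. 271.]
mid [491. 238. 150.] [106. 240.]
mid [487. 214. 200.] [116. 209.]
mid [483. 191. 250.] [126. 177.]
mid [479. 168. 300.] [136. 145.]
mid [475. 144. 350.] [147. 112.]
mid [470. 121. 400.] [157.  77.]
mid [466.  97. 450.] [168.  43.]
mid [462.  74. 500.] [179.   7.]
```

```bash
python3 - <<'E'
from h import *
snap("scene","s1.png",crop=(0,80,270,320),scale=2.9)
E
```

```text
(no output)
```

View pics/s1.png

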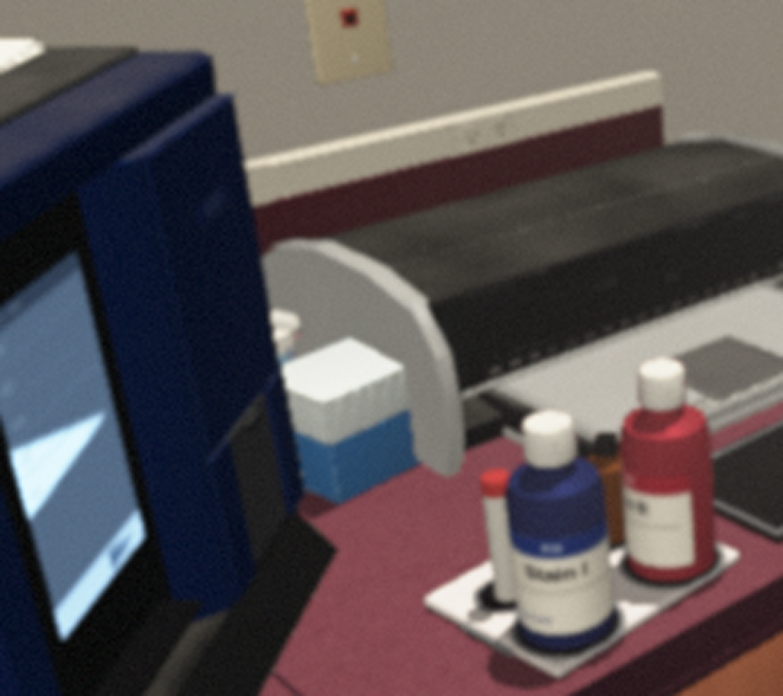

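The corner near the stand is only the low black base of the instrument, at about (630, 175), so it's clear of the work. I'll square the tool to the world and head for the stand.

Request:
send_rows --steps '[[[0,0,2.7,0.03,-0.022,-0.005,1],[0,0,5.4,0.06,-0.044,-0.01,1],[0,0,8.1,0.09,-0.066,-0.015,1],[0,0,10.8,0.121,-0.088,-0.02,1],[0,0,13.5,0.151,-0.11,-0.025,1],[0,0,16.2,0.181,-0.133,-0.03,1],[0,0,18.9,0.212,-0.155,-0.034,1],[0,0,21.65,0.242,-0.177,-0.037,1]]]'

```text
t: 0.87
tool_pos: [400.5, -348.2, 260.0]
tcp_rot: [1.0, -0.001, 0.0, 0.0]
contact_force: [-0.1, -0.2, -0.2]
opening: 87.2
```

Request:
send_rows --steps '[[[0,0,0,0.005,-0.03,0,1],[0,0,0,0.01,-0.068,0,1],[0,0,0,0.015,-0.106,0,1],[0,0,0,0.02,-0.144,0,1],[0,0,0,0.026,-0.182,0,1],[0,0,0,0.033,-0.22,0,1],[0,0,0,0.039,-0.258,0,1],[0,0,0,0.045,-0.296,0,1]]]'

```text
t: 1.53
tool_pos: [444.3, -52.1, 259.6]
tcp_rot: [1.0, 0.0, 0.0, 0.0]
contact_force: [1.2, 0.0, -0.1]
opening: 87.0
```

Request:
send_rows --steps '[[[0,0,0,0,-0.03,0.01,1],[0,0,0,0,-0.055,0.02,1],[0,0,0,0,-0.068,0.03,1],[0,0,0,0,-0.072,0.04,1],[0,0,0,0,-0.072,0.05,1],[0,0,0,0,-0.072,0.05,1],[0,0,0,0,-0.072,0.05,1],[0,0,0,0,-0.072,0.05,1]]]'

```text
t: 2.2
tool_pos: [444.7, 16.7, 209.8]
tcp_rot: [1.0, -0.001, 0.0, 0.0]
contact_force: [-0.3, -0.0, 0.6]
opening: 87.2
```

```bash
python3 - <<'E'
from h import *
print(manip.sense()["tool_pos"],manip.sense()["tcp_rot"])
snap("wrist","w1.png",scale=1.4)
for n,X in dict(red=[445.2,18.2,153],dropper=[501.8,24.4,86],vial=[491.5,120,98],TR=[548.7,-7.7,8],BR=[419.4,-21.8,8],blue=[434.9,113.7,153]).items(): print(n,(proj("wrist",X)*1.4).round())
E
```

```text
[444.65176967  16.70048488 209.76100285] [ 9.99999754e-01 -6.92498374e-04  1.10360476e-04  1.52166657e-05]
red [386. 316.]
dropper [376. 193.]
vial [216. 212.]
TR [422. 121.]
BR [436. 287.]
blue [201. 335.]
```

View pics/w1.png

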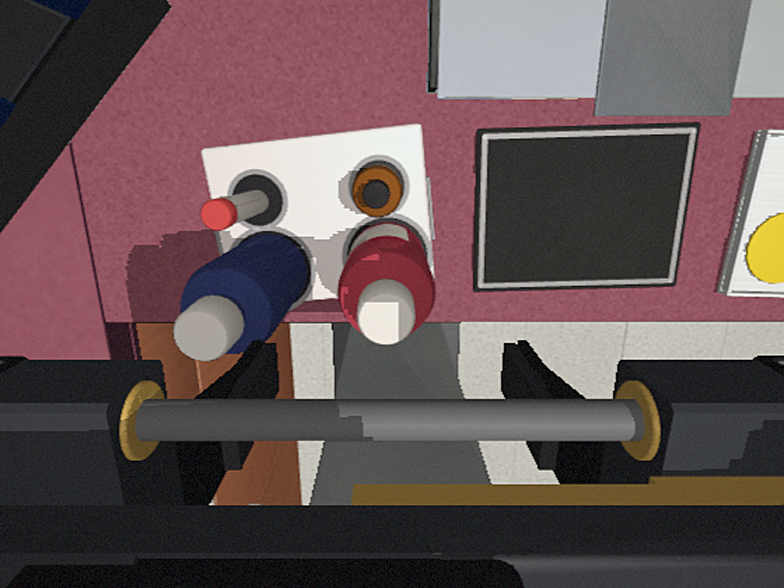

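The wrist view agrees with the map to about 3 mm: red cap (386,308), dropper (376,191), vial cap (219,214), stand corner (420,125). I'll descend on red and grip.

Request:
send_rows --steps '[[[0,0,0,0,-0.001,0.015,1],[0,0,0,0,-0.001,0.035,1],[0,0,0,0,-0.001,0.055,1],[0,0,0,0,-0.001,0.075,1],[0,0,0,0,-0.001,0.092,1],[0,0,0,0,-0.001,0.105,1],[0,0,0,0,-0.001,0.112,1],[0,0,0,0,-0.001,0.114,1]]]'

```text
t: 2.92
tool_pos: [444.0, 18.5, 94.8]
tcp_rot: [1.0, -0.0, -0.001, -0.0]
contact_force: [-0.7, 0.1, -0.3]
opening: 87.0
```

Request:
send_rows --steps '[[[0,0,0,0,0,0,0.6],[0,0,0,0,0,0,0.3],[0,0,0,0,0,0,0],[0,0,0,0,0,0,-0.3],[0,0,0,0,0,0,-0.6],[0,0,0,0,0,0,-1],[0,0,0,0,0,0,-1],[0,0,0,0,0,0,-1]]]'

```text
t: 3.58
tool_pos: [444.8, 18.9, 96.0]
tcp_rot: [1.0, 0.0, 0.0, 0.0]
contact_force: [0.0, 0.4, 2.9]
opening: 59.4
```

Request:
send_rows --steps '[[[0,0,0,0,0,-0.004,-1],[0,0,0,0,0,-0.014,-1],[0,0,0,0,0,-0.03,-1],[0,0,0,0,0,-0.05,-1],[0,0,0,0,0,-0.07,-1],[0,0,0,0,0,-0.086,-1],[0,0,0,0,0,-0.096,-1],[0,0,0,0,0,-0.1,-1]]]'

```text
t: 4.25
tool_pos: [445.1, 19.2, 197.3]
tcp_rot: [1.0, 0.001, 0.001, 0.0]
contact_force: [-0.8, 0.2, -2.6]
opening: 59.5
```

Request:
send_rows --steps '[[[0,0,0,0.003,0.01,0,-1],[0,0,0,0.01,0.035,0,-1],[0,0,0,0.019,0.065,0,-1],[0,0,0,0.029,0.1,0,-1],[0,0,0,0.039,0.135,0,-1],[0,0,0,0.048,0.167,0,-1],[0,0,0,0.055,0.19,0,-1],[0,0,0,0.057,0.197,0,-1]]]'

```text
t: 4.92
tool_pos: [500.6, -184.0, 193.3]
tcp_rot: [1.0, -0.003, -0.001, 0.0]
contact_force: [-0.1, 0.1, -3.0]
opening: 59.3
```

Request:
send_rows --steps '[[[0,0,0,0,0,0.005,-1],[0,0,0,0,0,0.02,-1],[0,0,0,0,0,0.04,-1],[0,0,0,0,0,0.06,-1],[0,0,0,0,0,0.078,-1],[0,0,0,0,0,0.088,-1],[0,0,0,0,0,0.092,-1],[0,0,0,0,0,0.094,-1]]]'

```text
t: 5.58
tool_pos: [501.0, -176.8, 100.7]
tcp_rot: [1.0, 0.001, -0.001, -0.0]
contact_force: [0.0, 0.2, -2.0]
opening: 59.4
```

Request:
send_rows --steps '[[[0,0,0,0,0,0.001,-1],[0,0,0,0,0,0.003,-1],[0,0,0,0,0,0.005,-1],[0,0,0,0,0,0.006,-1],[0,0,0,0,0,0.007,-1],[0,0,0,0,0,0.008,-1],[0,0,0,0,0,0.0085,-1],[0,0,0,0,0,0.0085,-1]]]'

```text
t: 6.25
tool_pos: [501.6, -178.0, 93.1]
tcp_rot: [1.0, 0.0, 0.0, 0.0]
contact_force: [0.5, 0.1, -2.4]
opening: 59.4
```

Request:
send_rows --steps '[[[0,0,0,0,0,0.0005,-1],[0,0,0,0,0,0.001,-1],[0,0,0,0,0,0.001,-1],[0,0,0,0,0,0.001,-1],[0,0,0,0,0,0.001,0.5],[0,0,0,0,0,0.001,0.8],[0,0,0,0,0,0.001,1],[0,0,0,0,0,0.001,1]]]'

```text
t: 6.92
tool_pos: [501.6, -177.9, 91.9]
tcp_rot: [1.0, 0.0, 0.0, 0.0]
contact_force: [0.4, -0.2, 0.4]
opening: 77.9
```

Request:
send_rows --steps '[[[0,0,0,0,0,0,1],[0,0,0,0,0,0,1],[0,0,0,0,0,0,1],[0,0,0,0,0,-0.01,1],[0,0,0,0,0,-0.03,1],[0,0,0,0,0,-0.06,1],[0,0,0,0,0,-0.09,1],[0,0,0,0,0,-0.12,1]]]'

```text
t: 7.58
tool_pos: [501.4, -177.7, 214.1]
tcp_rot: [1.0, 0.001, 0.0, 0.0]
contact_force: [0.0, -0.4, -0.6]
opening: 86.8
```

Request:
send_rows --steps '[[[0,0,0,-0.007,-0.03,0,1],[0,0,0,-0.016,-0.069,0,1],[0,0,0,-0.025,-0.108,0,1],[0,0,0,-0.034,-0.147,0,1],[0,0,0,-0.043,-0.186,0,1],[0,0,0,-0.052,-0.225,0,1],[0,0,0,-0.061,-0.264,0,1],[0,0,0,-0.067,-0.2915,0,1]]]'

```text
t: 8.25
tool_pos: [433.0, 117.5, 213.1]
tcp_rot: [1.0, 0.002, 0.001, 0.0]
contact_force: [0.2, 1.0, -0.1]
opening: 87.3
```

Request:
send_rows --steps '[[[0,0,0,0,0,0,1],[0,0,0,0,0,0.01,1],[0,0,0,0,0,0.035,1],[0,0,0,0,0,0.06,1],[0,0,0,0,0,0.085,1],[0,0,0,0,0,0.105,1],[0,0,0,0,0,0.114,1],[0,0,0,0,0,0.1165,1]]]'

```text
t: 8.92
tool_pos: [433.0, 112.0, 93.6]
tcp_rot: [1.0, -0.0, -0.002, 0.0]
contact_force: [0.5, -0.0, 0.7]
opening: 87.1
```

Request:
send_rows --steps '[[[0,0,0,0,0,0,0.6],[0,0,0,0,0,0,0.3],[0,0,0,0,0,0,0],[0,0,0,0,0,0,-0.3],[0,0,0,0,0,0,-0.6],[0,0,0,0,0,0,-1],[0,0,0,0,0,0,-1],[0,0,0,0,0,0,-1]]]'

```text
t: 9.58
tool_pos: [435.0, 113.7, 96.2]
tcp_rot: [1.0, 0.001, 0.001, 0.0]
contact_force: [0.2, 0.3, 4.9]
opening: 59.3
```

Request:
send_rows --steps '[[[0,0,0,0,0,-0.004,-1],[0,0,0,0,0,-0.014,-1],[0,0,0,0,0,-0.03,-1],[0,0,0,0,0,-0.05,-1],[0,0,0,0,0,-0.07,-1],[0,0,0,0,0,-0.086,-1],[0,0,0,0,0,-0.096,-1],[0,0,0,0,0,-0.1,-1]]]'

```text
t: 10.25
tool_pos: [435.0, 113.7, 197.2]
tcp_rot: [1.0, 0.0, 0.001, 0.0]
contact_force: [-0.5, -1.1, -1.8]
opening: 59.7
```

Request:
send_rows --steps '[[[0,0,0,0.001,0.01,0,-1],[0,0,0,0.004,0.036,0,-1],[0,0,0,0.008,0.07,0,-1],[0,0,0,0.013,0.108,0,-1],[0,0,0,0.018,0.146,0,-1],[0,0,0,0.022,0.18,0,-1],[0,0,0,0.024,0.203,0,-1],[0,0,0,0.025,0.21,0,-1]]]'

```text
t: 10.92
tool_pos: [457.9, -102.2, 193.7]
tcp_rot: [1.0, -0.003, -0.002, 0.0]
contact_force: [-0.4, -0.3, -1.9]
opening: 59.4
```

Request:
send_rows --steps '[[[0,0,0,0,0,0.005,-1],[0,0,0,0,0,0.02,-1],[0,0,0,0,0,0.04,-1],[0,0,0,0,0,0.06,-1],[0,0,0,0,0,0.078,-1],[0,0,0,0,0,0.088,-1],[0,0,0,0,0,0.092,-1],[0,0,0,0,0,0.094,-1]]]'

```text
t: 11.58
tool_pos: [459.0, -95.4, 100.8]
tcp_rot: [1.0, 0.001, -0.001, -0.0]
contact_force: [-0.6, 0.5, -1.8]
opening: 59.5
```

Request:
send_rows --steps '[[[0,0,0,0,0,0.001,-1],[0,0,0,0,0,0.003,-1],[0,0,0,0,0,0.005,-1],[0,0,0,0,0,0.007,-1],[0,0,0,0,0,0.0085,-1],[0,0,0,0,0,0.009,-1],[0,0,0,0,0,0.0095,-1],[0,0,0,0,0,0.0095,-1]]]'

```text
t: 12.25
tool_pos: [460.1, -96.5, 93.3]
tcp_rot: [1.0, 0.0, 0.001, 0.0]
contact_force: [-1.2, 0.7, 6.4]
opening: 59.2
```

Request:
send_rows --steps '[[[0,0,0,0,0,-0.0005,-1],[0,0,0,0,0,-0.0005,0.2],[0,0,0,0,0,-0.0005,0.5],[0,0,0,0,0,-0.0005,0.8],[0,0,0,0,0,-0.0005,1],[0,0,0,0,0,-0.0005,1],[0,0,0,0,0,-0.0005,1],[0,0,0,0,0,-0.0005,1]]]'

```text
t: 12.92
tool_pos: [459.4, -96.5, 92.4]
tcp_rot: [1.0, 0.0, -0.0, -0.0]
contact_force: [-0.1, 0.7, -0.1]
opening: 85.1
```

Request:
send_rows --steps '[[[0,0,0,0,0,-0.005,1],[0,0,0,0,0,-0.02,1],[0,0,0,0,0,-0.045,1],[0,0,0,0,0,-0.07,1],[0,0,0,0,0,-0.095,1],[0,0,0,0,0,-0.11,1],[0,0,0,0,0,-0.12,1],[0,0,0,0,0,-0.12,1]]]'

```text
t: 13.58
tool_pos: [460.9, -96.7, 214.9]
tcp_rot: [1.0, 0.0, 0.002, 0.001]
contact_force: [-0.2, -0.8, 0.5]
opening: 87.0
```

```bash
python3 - <<'E'
from h import *
print(manip.sense()["tool_pos"])
snap("scene","s2.png",crop=(120,130,400,330),scale=2.8)
E
```

```text
[460.85641564 -96.68844086 214.91900335]
```

View pics/s2.png

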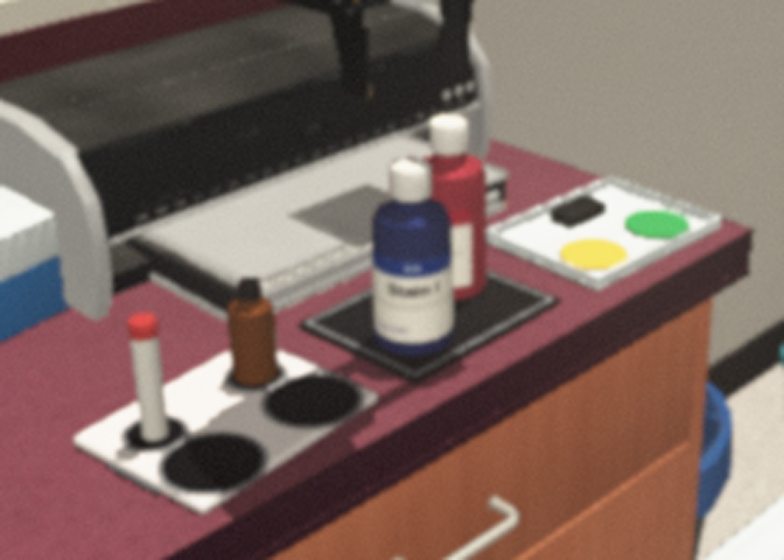

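Both bottles stand on the mat, the dropper and vial are untouched and the front spots are free. On to the dropper.

Request:
send_rows --steps '[[[0,0,0,0.003,-0.008,0,1],[0,0,0,0.01,-0.03,0,1],[0,0,0,0.02,-0.06,0,1],[0,0,0,0.03,-0.09,0,1],[0,0,0,0.037,-0.111,0,1],[0,0,0,0.0415,-0.1215,0.01,1],[0,0,0,0.0415,-0.1215,0.03,1],[0,0,0,0.0415,-0.1215,0.055,1]]]'

```text
t: 14.3
tool_pos: [501.4, 27.4, 156.8]
tcp_rot: [1.0, 0.002, 0.001, -0.0]
contact_force: [0.9, -0.8, -0.4]
opening: 87.4
```

Request:
send_rows --steps '[[[0,0,0,0,0,0.015,1],[0,0,0,0,0,0.035,1],[0,0,0,0,0,0.055,1],[0,0,0,0,0,0.075,1],[0,0,0,0,0,0.095,1],[0,0,0,0,0,0.112,1],[0,0,0,0,0,0.121,1],[0,0,0,0,0,0.1235,1]]]'

```text
t: 14.97
tool_pos: [498.5, 25.9, 31.4]
tcp_rot: [1.0, 0.001, -0.003, -0.001]
contact_force: [-1.0, 0.7, 0.3]
opening: 86.8
```

Request:
send_rows --steps '[[[0,0,0,0,0,0,0.5],[0,0,0,0,0,0,0.2],[0,0,0,0,0,0,0],[0,0,0,0,0,0,-0.1],[0,0,0,0,0,0,-0.2],[0,0,0,0,0,0,-0.3],[0,0,0,0,0,0,-0.6],[0,0,0,0,0,0,-1]]]'

```text
t: 15.63
tool_pos: [501.0, 25.0, 34.2]
tcp_rot: [1.0, 0.0, 0.0, 0.0]
contact_force: [-0.3, 0.3, -0.1]
opening: 41.7
```

Request:
send_rows --steps '[[[0,0,0,0,0,0,-1],[0,0,0,0,0,0,-1],[0,0,0,0,0,0,-1],[0,0,0,0,0,0,-1],[0,0,0,0,0,0,-1],[0,0,0,0,0,0,-1],[0,0,0,0,0,0,-1],[0,0,0,0,0,0,-1]]]'

```text
t: 16.3
tool_pos: [500.9, 25.0, 34.1]
tcp_rot: [1.0, 0.0, 0.0, 0.0]
contact_force: [-0.8, -0.2, 1.6]
opening: 32.9
```

Request:
send_rows --steps '[[[0,0,0,0,0,-0.005,-1],[0,0,0,0,0,-0.02,-1],[0,0,0,0,0,-0.045,-1],[0,0,0,0,0,-0.075,-1],[0,0,0,0,0,-0.105,-1],[0,0,0,0,0,-0.135,-1],[0,0,0,0,0,-0.158,-1],[0,0,0,0,0,-0.17,-1]]]'

```text
t: 16.97
tool_pos: [502.3, 25.5, 207.5]
tcp_rot: [1.0, 0.001, 0.002, 0.0]
contact_force: [0.7, -0.7, -0.9]
opening: 33.0
```

Request:
send_rows --steps '[[[0,0,0,-0.001,0.006,0,-1],[0,0,0,-0.004,0.025,0,-1],[0,0,0,-0.008,0.052,0,-1],[0,0,0,-0.013,0.083,0,-1],[0,0,0,-0.018,0.115,0,-1],[0,0,0,-0.023,0.147,0,-1],[0,0,0,-0.028,0.179,0,-1],[0,0,0,-0.033,0.211,0,-1]]]'

```text
t: 17.63
tool_pos: [466.2, -187.6, 201.8]
tcp_rot: [1.0, 0.0, -0.002, -0.001]
contact_force: [0.3, -0.2, -0.4]
opening: 33.7
```

Request:
send_rows --steps '[[[0,0,0,-0.005,0.031,0,-1],[0,0,0,-0.009,0.06,0,-1],[0,0,0,-0.013,0.085,0,-1],[0,0,0,-0.016,0.104,0,-1],[0,0,0,-0.017,0.114,0,-1],[0,0,0,-0.017,0.117,0,-1],[0,0,0,-0.017,0.117,0,-1],[0,0,0,-0.017,0.117,0,-1]]]'

```text
t: 18.3
tool_pos: [451.5, -301.2, 203.4]
tcp_rot: [1.0, 0.001, -0.0, -0.001]
contact_force: [0.8, -0.8, 0.5]
opening: 33.3
```

```bash
python3 - <<'E'
from h import *
print(manip.sense()["tool_pos"],manip.sense()["opening"])
snap("wrist","w2.png",scale=1.4)
for n,X in dict(yel=[451.5,-303.5,6],grn=[448.4,-390.3,6],clip=[511.4,-355.3,15]).items(): print(n,(proj("wrist",X)*1.4).round(1))
E
```

```text
[ 451.5207216  -301.23558933  203.37883911] 33.28706936171182
yel [392.3 257.8]
grn [499.9 261.9]
clip [462.  182.2]
```

View pics/w2.png

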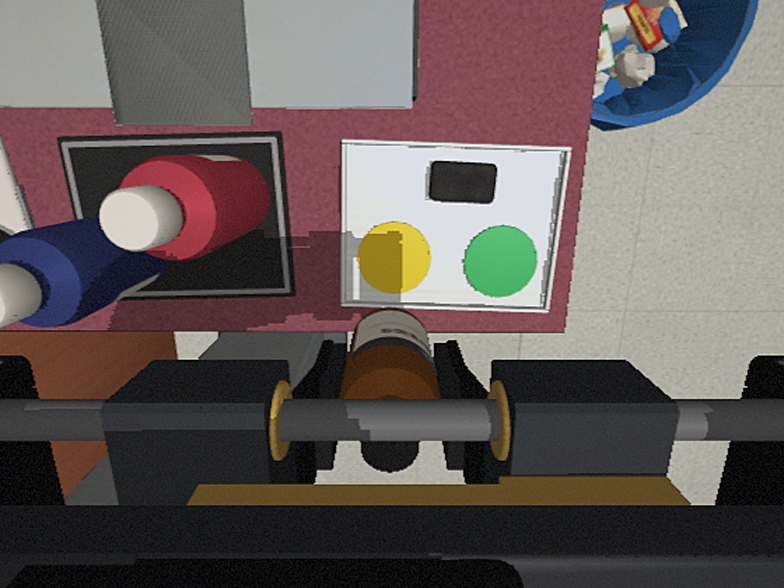

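The wrist view shows the dropper held upright. Yellow is at (394,257) against a predicted (392,258) and green at (500,261), so I'll lower with a 1 mm correction.

Request:
send_rows --steps '[[[0,0,0,0,0.001,0.008,-1],[0,0,0,0,0.001,0.03,-1],[0,0,0,0,0.001,0.06,-1],[0,0,0,0,0.001,0.09,-1],[0,0,0,0,0.001,0.118,-1],[0,0,0,0,0.001,0.14,-1],[0,0,0,0,0.001,0.153,-1],[0,0,0,0,0.001,0.158,-1]]]'

```text
t: 19.02
tool_pos: [449.7, -301.7, 43.1]
tcp_rot: [1.0, 0.001, -0.002, -0.002]
contact_force: [0.7, 1.4, -1.2]
opening: 33.3
```

Request:
send_rows --steps '[[[0,0,0,0,0,0,-1],[0,0,0,0,0,0.003,-1],[0,0,0,0,0,0.006,-1],[0,0,0,0,0,0.009,-1],[0,0,0,0,0,0.0115,-1],[0,0,0,0,0,0.013,-1],[0,0,0,0,0,0.014,-1],[0,0,0,0,0,0.014,-1]]]'

```text
t: 19.68
tool_pos: [451.3, -304.0, 32.1]
tcp_rot: [1.0, 0.0, 0.0, 0.0]
contact_force: [0.4, -0.2, -0.1]
opening: 33.3
```

Request:
send_rows --steps '[[[0,0,0,0,0,0.0005,-1],[0,0,0,0,0,0.0005,-1],[0,0,0,0,0,0.0005,-0.2],[0,0,0,0,0,0.0005,0],[0,0,0,0,0,0.0005,0.3],[0,0,0,0,0,0.0005,0.6],[0,0,0,0,0,0.0005,0.6],[0,0,0,0,0,0.0005,0.6]]]'

```text
t: 20.35
tool_pos: [451.1, -303.9, 31.4]
tcp_rot: [1.0, 0.0, -0.0, -0.0]
contact_force: [0.3, 0.2, 0.5]
opening: 60.4
```

Request:
send_rows --steps '[[[0,0,0,0,0,0,0.6],[0,0,0,0,0,-0.01,0.6],[0,0,0,0,0,-0.035,0.6],[0,0,0,0,0,-0.07,0.6],[0,0,0,0,0,-0.105,0.6],[0,0,0,0,0,-0.14,0.6],[0,0,0,0,0,-0.17,0.6],[0,0,0,0,0,-0.18,0.6]]]'

```text
t: 21.02
tool_pos: [453.5, -305.1, 217.9]
tcp_rot: [1.0, 0.001, 0.004, 0.003]
contact_force: [0.7, 0.9, 0.5]
opening: 69.5
```

Request:
send_rows --steps '[[[0,0,0,0.002,-0.02,0,0.6],[0,0,0,0.005,-0.055,0,0.6],[0,0,0,0.009,-0.093,0,0.6],[0,0,0,0.012,-0.131,0,0.6],[0,0,0,0.016,-0.169,0,0.6],[0,0,0,0.019,-0.207,0,0.6],[0,0,0,0.023,-0.245,0,0.6],[0,0,0,0.026,-0.283,0,0.6]]]'

```text
t: 21.68
tool_pos: [476.6, -19.0, 211.8]
tcp_rot: [1.0, 0.0, 0.0, 0.0]
contact_force: [0.3, -0.1, 0.5]
opening: 69.8
```

Request:
send_rows --steps '[[[0,0,0,0.004,-0.037,0,0.6],[0,0,0,0.007,-0.072,0,0.6],[0,0,0,0.01,-0.102,0,0.6],[0,0,0,0.012,-0.124,0,0.6],[0,0,0,0.013,-0.136,0,0.6],[0,0,0,0.0135,-0.141,0,0.6],[0,0,0,0.0135,-0.141,0,0.6],[0,0,0,0.0135,-0.141,0,0.6]]]'

```text
t: 22.35
tool_pos: [490.2, 119.2, 211.4]
tcp_rot: [1.0, 0.0, -0.0, 0.0]
contact_force: [-1.0, -0.4, 0.0]
opening: 69.7
```

```bash
python3 - <<'E'
from h import *
print(manip.sense()["tool_pos"],manip.sense()["opening"])
snap("wrist","w3.png",scale=1.4)
L=dict(vtop=[491.2,120,98],vbase=[491.2,120,8],TL=[530.3,161.3,8],TR=[548.7,-7.7,8],blue=[434.9,113.7,8],red=[445.3,18.3,8],drop=[501.9,24.4,8])
for n,X in L.items(): print(n,(proj("wrist",X)*1.4).round(1))
E
```

```text
[490.2077276  119.15700604 211.41340394] 69.69290580903852
vtop [387.6 284.9]
vbase [387.9 255. ]
TL [335.8 206.6]
TR [551.3 182.9]
blue [395.4 319.8]
red [508.2 308.3]
drop [505.9 242.1]
```

View pics/w3.png

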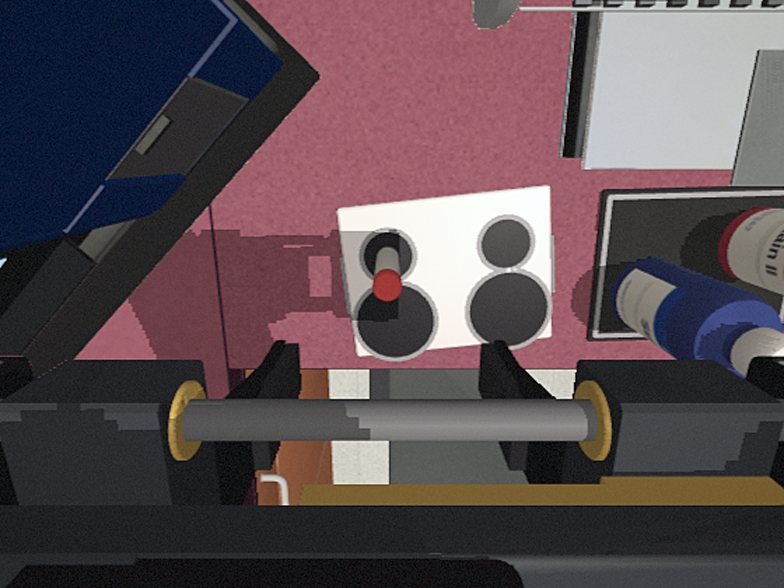

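The picture matches the map within 1 mm: vial cap (387,284) and empty spots at (396,320), (508,309) and (506,243). I'll grip the vial.

Request:
send_rows --steps '[[[0,0,0,0,0,0.008,0.6],[0,0,0,0,0,0.03,0.6],[0,0,0,0,0,0.06,0.6],[0,0,0,0,0,0.09,0.6],[0,0,0,0,0,0.12,0.6],[0,0,0,0,0,0.145,0.6],[0,0,0,0,0,0.161,0.6],[0,0,0,0,0,0.1675,0.6]]]'

```text
t: 23.07
tool_pos: [487.9, 118.3, 40.7]
tcp_rot: [1.0, -0.0, -0.003, 0.0]
contact_force: [-0.7, -0.1, 1.0]
opening: 69.7
```

Request:
send_rows --steps '[[[0,0,0,0,0,0,0.4],[0,0,0,0,0,0,0.2],[0,0,0,0,0,0,0],[0,0,0,0,0,0,-0.1],[0,0,0,0,0,0,-0.2],[0,0,0,0,0,0,-0.3],[0,0,0,0,0,0,-0.4],[0,0,0,0,0,0,-0.5]]]'

```text
t: 23.73
tool_pos: [490.4, 120.1, 44.3]
tcp_rot: [1.0, 0.0, 0.0, 0.0]
contact_force: [-1.3, 0.7, -0.2]
opening: 26.6
```

Request:
send_rows --steps '[[[0,0,0,0,0,0,-0.6],[0,0,0,0,0,0,-0.7],[0,0,0,0,0,0,-1],[0,0,0,0,0,0,-1],[0,0,0,0,0,0,-1],[0,0,0,0,0,0,-1],[0,0,0,0,0,0,-1],[0,0,0,0,0,0,-1]]]'

```text
t: 24.4
tool_pos: [490.3, 120.1, 44.0]
tcp_rot: [1.0, 0.0, -0.0, 0.0]
contact_force: [0.1, 0.8, 0.4]
opening: 17.2
```

Request:
send_rows --steps '[[[0,0,0,0,0,-0.005,-1],[0,0,0,0,0,-0.02,-1],[0,0,0,0,0,-0.045,-1],[0,0,0,0,0,-0.075,-1],[0,0,0,0,0,-0.105,-1],[0,0,0,0,0,-0.135,-1],[0,0,0,0,0,-0.158,-1],[0,0,0,0,0,-0.17,-1]]]'

```text
t: 25.07
tool_pos: [491.7, 120.7, 217.6]
tcp_rot: [1.0, 0.001, 0.003, 0.0]
contact_force: [0.4, 0.2, 0.1]
opening: 17.4
```

Request:
send_rows --steps '[[[0,0,0,0,0.006,0,-1],[0,0,0,-0.002,0.025,0,-1],[0,0,0,-0.004,0.052,0,-1],[0,0,0,-0.007,0.083,0,-1],[0,0,0,-0.01,0.115,0,-1],[0,0,0,-0.013,0.147,0,-1],[0,0,0,-0.016,0.179,0,-1],[0,0,0,-0.018,0.211,0,-1]]]'

```text
t: 25.73
tool_pos: [470.7, -92.9, 212.1]
tcp_rot: [1.0, 0.0, -0.001, -0.0]
contact_force: [1.1, -1.0, -0.4]
opening: 17.6
```

Request:
send_rows --steps '[[[0,0,0,-0.003,0.032,0,-1],[0,0,0,-0.006,0.064,0,-1],[0,0,0,-0.009,0.096,0,-1],[0,0,0,-0.012,0.128,0,-1],[0,0,0,-0.015,0.16,0,-1],[0,0,0,-0.018,0.192,0,-1],[0,0,0,-0.02,0.222,0,-1],[0,0,0,-0.022,0.25,0,-1]]]'

```text
t: 26.4
tool_pos: [448.7, -342.8, 211.5]
tcp_rot: [1.0, -0.0, -0.002, -0.001]
contact_force: [-0.7, -0.2, -0.1]
opening: 17.7
```

Request:
send_rows --steps '[[[0,0,0,-0.001,0.022,0,-1],[0,0,0,-0.002,0.038,0,-1],[0,0,0,-0.002,0.047,0,-1],[0,0,0,-0.002,0.0496,0,-1],[0,0,0,-0.002,0.0496,0,-1],[0,0,0,-0.002,0.0496,0,-1],[0,0,0,-0.002,0.0496,0,-1],[0,0,0,-0.002,0.0496,0,-1]]]'

```text
t: 27.07
tool_pos: [449.4, -389.2, 214.4]
tcp_rot: [1.0, 0.002, 0.0, 0.0]
contact_force: [-0.2, 1.0, -0.2]
opening: 17.6
```

```bash
python3 - <<'E'
from h import *
print(manip.sense()["tool_pos"],manip.sense()["opening"])
snap("wrist","w4.png",scale=1.4)
L=dict(yel=[451.5,-304.2,6],dropcap=[451.3,-304.0,84],grn=[449,-390.6,6],vb=[449,-390.6,214.1-36])
for n,X in L.items(): print(n,(proj("wrist",X)*1.4).round(1))
E
```

```text
[ 449.41842376 -389.20287853  214.38086497] 17.58253276860765
yel [286.4 252.3]
dropcap [260.7 276.4]
grn [390.8 255.6]
vb [391.9 332.6]
```

View pics/w4.png

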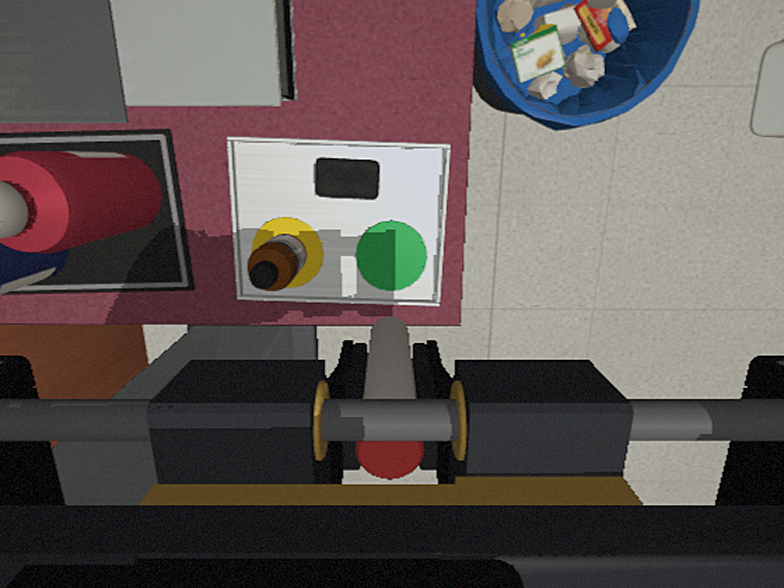

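Request:
send_rows --steps '[[[0,0,0,0,0,0.008,-1],[0,0,0,0,0,0.03,-1],[0,0,0,0,0,0.06,-1],[0,0,0,0,0,0.09,-1],[0,0,0,0,0,0.118,-1],[0,0,0,0,0,0.14,-1],[0,0,0,0,0,0.153,-1],[0,0,0,0,0,0.158,-1]]]'

```text
t: 27.78
tool_pos: [447.4, -389.2, 53.3]
tcp_rot: [1.0, 0.001, -0.002, -0.001]
contact_force: [-0.9, -0.4, -1.0]
opening: 17.8
```

Request:
send_rows --steps '[[[0,0,0,0,0,0,-1],[0,0,0,0,0,0.003,-1],[0,0,0,0,0,0.006,-1],[0,0,0,0,0,0.009,-1],[0,0,0,0,0,0.0115,-1],[0,0,0,0,0,0.013,-1],[0,0,0,0,0,0.0135,-1],[0,0,0,0,0,0.0135,-1]]]'

```text
t: 28.45
tool_pos: [448.7, -390.6, 42.5]
tcp_rot: [1.0, 0.0, -0.0, 0.0]
contact_force: [0.1, 0.5, -0.0]
opening: 17.5
```

Request:
send_rows --steps '[[[0,0,0,0,0,0.0005,-1],[0,0,0,0,0,0.0005,-1],[0,0,0,0,0,0.0005,-1],[0,0,0,0,0,0.0005,-1],[0,0,0,0,0,0.0005,-1],[0,0,0,0,0,0.0005,-1],[0,0,0,0,0,0.0005,-1],[0,0,0,0,0,0.0005,-1]]]'

```text
t: 29.12
tool_pos: [448.8, -390.6, 42.1]
tcp_rot: [1.0, 0.0, 0.0, 0.0]
contact_force: [0.2, -0.4, -0.5]
opening: 18.0
```

Request:
send_rows --steps '[[[0,0,0,0,0,0.0005,-1],[0,0,0,0,0,0.0005,-1],[0,0,0,0,0,0.0005,-1],[0,0,0,0,0,0.0005,-0.5],[0,0,0,0,0,0.0005,-0.4],[0,0,0,0,0,0.0005,-0.2],[0,0,0,0,0,0.0005,0],[0,0,0,0,0,0.0005,0.1]]]'

```text
t: 29.78
tool_pos: [448.6, -390.5, 41.3]
tcp_rot: [1.0, 0.0, -0.0, -0.0]
contact_force: [0.4, 0.2, -0.5]
opening: 38.8
```

Request:
send_rows --steps '[[[0,0,0,0,0,0,0.1],[0,0,0,0,0,-0.01,0.1],[0,0,0,0,0,-0.035,0.1],[0,0,0,0,0,-0.07,0.1],[0,0,0,0,0,-0.105,0.1],[0,0,0,0,0,-0.14,1],[0,0,0,0,0,-0.165,1],[0,0,0,0,0,-0.17,1]]]'

```text
t: 30.45
tool_pos: [451.2, -392.2, 218.5]
tcp_rot: [1.0, 0.001, 0.004, 0.003]
contact_force: [1.8, -0.0, -0.4]
opening: 60.7
```

Request:
send_rows --steps '[[[0,0,0,-0.002,-0.01,0,1],[0,0,0,-0.004,-0.02,0,1],[0,0,0,-0.006,-0.03,0,1],[0,0,0,-0.008,-0.04,0,1],[0,0,0,-0.01,-0.045,0,1],[0,0,0,-0.01,-0.045,0,1],[0,0,0,-0.01,-0.045,0,1],[0,0,0,-0.01,-0.045,0,1]]]'

```text
t: 31.12
tool_pos: [438.5, -346.0, 211.4]
tcp_rot: [1.0, 0.0, -0.0, 0.0]
contact_force: [0.4, -0.4, -0.2]
opening: 86.8
```

```bash
python3 - <<'E'
from h import *
print(manip.sense()["tool_pos"],manip.sense()["opening"])
snap("wrist","w5.png",crop=(80,80,360,250),scale=2.8)
L=dict(yel=[451.5,-304.2,6],dropcap=[451.3,-304.0,84],grn=[449,-390.6,6],vtop=[449,-390.6,96],clip=[511.4,-355.3,15],red=[502,-178.2,150])
for n,X in L.items(): print(n,((proj("wrist",X)-[80,80])*2.8).round(1))
E
```

```text
[ 438.53965767 -345.95592683  211.37990746] 86.82994202107906
yel [451.6 256.2]
dropcap [425.1 299.3]
grn [663.7 262.4]
vtop [696.6 315.2]
clip [579.  103.9]
red [-144.9  153.7]
```

View pics/w5.png

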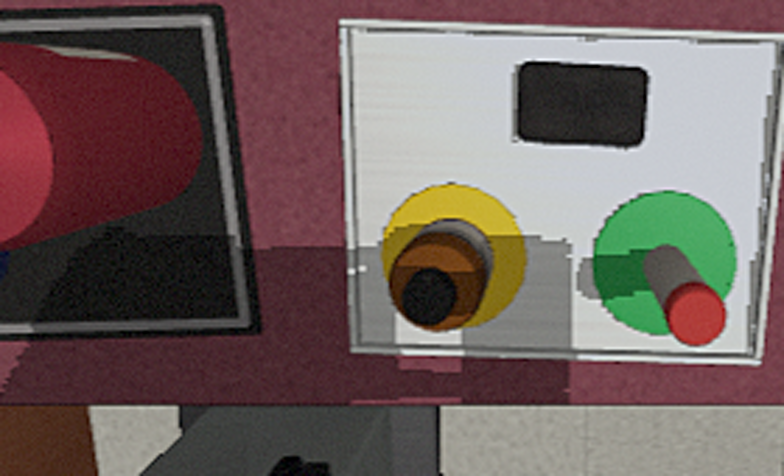

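Dropper and vial both stand centred on their discs to within about 1 mm, and the clip is unmoved. Blue bottle back next.

Request:
send_rows --steps '[[[0,0,0,0.002,-0.025,0,1],[0,0,0,0.005,-0.06,0,1],[0,0,0,0.008,-0.096,0,1],[0,0,0,0.011,-0.132,0,1],[0,0,0,0.014,-0.168,0,1],[0,0,0,0.017,-0.204,0,1],[0,0,0,0.02,-0.232,0,1],[0,0,0,0.021,-0.249,0,1]]]'

```text
t: 31.83
tool_pos: [460.1, -93.0, 211.9]
tcp_rot: [1.0, 0.002, 0.0, -0.0]
contact_force: [0.2, -0.7, 0.7]
opening: 87.1
```

Request:
send_rows --steps '[[[0,0,0,0,0,0,1],[0,0,0,0,0,0.01,1],[0,0,0,0,0,0.035,1],[0,0,0,0,0,0.06,1],[0,0,0,0,0,0.085,1],[0,0,0,0,0,0.105,1],[0,0,0,0,0,0.116,1],[0,0,0,0,0,0.119,1]]]'

```text
t: 32.5
tool_pos: [457.6, -97.6, 89.9]
tcp_rot: [1.0, -0.001, -0.002, -0.001]
contact_force: [0.2, 0.7, 1.0]
opening: 87.1
```

Request:
send_rows --steps '[[[0,0,0,0,0,0,0.6],[0,0,0,0,0,0,0.4],[0,0,0,0,0,0,0.2],[0,0,0,0,0,0,0],[0,0,0,0,0,0,-0.5],[0,0,0,0,0,0,-1],[0,0,0,0,0,0,-1],[0,0,0,0,0,0,-1]]]'

```text
t: 33.17
tool_pos: [460.2, -96.6, 93.4]
tcp_rot: [1.0, 0.001, 0.001, 0.0]
contact_force: [-1.7, 0.8, 5.2]
opening: 59.5
```

Request:
send_rows --steps '[[[0,0,0,0,0,-0.004,-1],[0,0,0,0,0,-0.014,-1],[0,0,0,0,0,-0.03,-1],[0,0,0,0,0,-0.05,-1],[0,0,0,0,0,-0.07,-1],[0,0,0,0,0,-0.086,-1],[0,0,0,0,0,-0.096,-1],[0,0,0,0,0,-0.1,-1]]]'

```text
t: 33.83
tool_pos: [460.2, -96.7, 194.3]
tcp_rot: [1.0, 0.0, 0.001, 0.001]
contact_force: [-0.1, 0.6, -1.9]
opening: 59.5
```

Request:
send_rows --steps '[[[0,0,0,-0.001,-0.01,0,-1],[0,0,0,-0.004,-0.036,0,-1],[0,0,0,-0.008,-0.07,0,-1],[0,0,0,-0.013,-0.108,0,-1],[0,0,0,-0.018,-0.146,0,-1],[0,0,0,-0.022,-0.18,0,-1],[0,0,0,-0.024,-0.203,0,-1],[0,0,0,-0.025,-0.21,0,-1]]]'

```text
t: 34.5
tool_pos: [432.1, 118.8, 191.6]
tcp_rot: [1.0, 0.004, -0.001, -0.001]
contact_force: [0.1, -0.5, -1.5]
opening: 59.3
```

Request:
send_rows --steps '[[[0,0,0,0,0,0.005,-1],[0,0,0,0,0,0.02,-1],[0,0,0,0,0,0.04,-1],[0,0,0,0,0,0.058,-1],[0,0,0,0,0,0.073,-1],[0,0,0,0,0,0.082,-1],[0,0,0,0,0,0.086,-1],[0,0,0,0,0,0.087,-1]]]'

```text
t: 35.17
tool_pos: [433.7, 112.5, 104.5]
tcp_rot: [1.0, -0.0, -0.001, 0.0]
contact_force: [-0.2, -0.5, -2.5]
opening: 59.5
```

Request:
send_rows --steps '[[[0,0,0,0,0,0.001,-1],[0,0,0,0,0,0.003,-1],[0,0,0,0,0,0.005,-1],[0,0,0,0,0,0.007,-1],[0,0,0,0,0,0.0085,-1],[0,0,0,0,0,0.0095,-1],[0,0,0,0,0,0.01,-1],[0,0,0,0,0,0.01,-1]]]'

```text
t: 35.83
tool_pos: [434.8, 113.5, 96.4]
tcp_rot: [1.0, 0.001, 0.0, 0.0]
contact_force: [-1.6, 0.3, 4.7]
opening: 59.6
```

Request:
send_rows --steps '[[[0,0,0,0,0,0,-1],[0,0,0,0,0,0,0.2],[0,0,0,0,0,0,0.5],[0,0,0,0,0,0,0.8],[0,0,0,0,0,0,1],[0,0,0,0,0,0,1],[0,0,0,0,0,0,1],[0,0,0,0,0,0,1]]]'

```text
t: 36.5
tool_pos: [434.3, 113.4, 95.4]
tcp_rot: [1.0, 0.0, -0.0, 0.0]
contact_force: [-0.6, -0.6, 0.9]
opening: 85.2
```

Request:
send_rows --steps '[[[0,0,0,0,0,-0.005,1],[0,0,0,0,0,-0.02,1],[0,0,0,0,0,-0.045,1],[0,0,0,0,0,-0.07,1],[0,0,0,0,0,-0.095,1],[0,0,0,0,0,-0.11,1],[0,0,0,0,0,-0.12,1],[0,0,0,0,0,-0.12,1]]]'

```text
t: 37.17
tool_pos: [435.6, 113.7, 217.7]
tcp_rot: [1.0, 0.0, 0.002, 0.0]
contact_force: [0.2, 0.2, -0.1]
opening: 86.9
```

Request:
send_rows --steps '[[[0,0,0,0.007,0.03,0,1],[0,0,0,0.016,0.069,0,1],[0,0,0,0.025,0.108,0,1],[0,0,0,0.034,0.147,0,1],[0,0,0,0.043,0.186,0,1],[0,0,0,0.052,0.225,0,1],[0,0,0,0.061,0.264,0,1],[0,0,0,0.067,0.2916,0,1]]]'

```text
t: 37.83
tool_pos: [500.7, -182.2, 213.6]
tcp_rot: [1.0, -0.001, -0.001, 0.0]
contact_force: [0.3, -0.2, -0.4]
opening: 87.0
```

Request:
send_rows --steps '[[[0,0,0,0,0,0,1],[0,0,0,0,0,0.01,1],[0,0,0,0,0,0.035,1],[0,0,0,0,0,0.06,1],[0,0,0,0,0,0.085,1],[0,0,0,0,0,0.107,1],[0,0,0,0,0,0.12,1],[0,0,0,0,0,0.123,1]]]'

```text
t: 38.5
tool_pos: [498.7, -174.9, 88.5]
tcp_rot: [1.0, 0.002, -0.003, -0.002]
contact_force: [-1.2, 0.2, -0.5]
opening: 87.1
```

Request:
send_rows --steps '[[[0,0,0,0,0,0,0.6],[0,0,0,0,0,0,0.4],[0,0,0,0,0,0,0.2],[0,0,0,0,0,0,0],[0,0,0,0,0,0,-0.5],[0,0,0,0,0,0,-1],[0,0,0,0,0,0,-1],[0,0,0,0,0,0,-1]]]'

```text
t: 39.17
tool_pos: [502.2, -178.3, 93.4]
tcp_rot: [1.0, 0.0, 0.001, 0.0]
contact_force: [-0.1, 0.4, 4.3]
opening: 59.1
```

Request:
send_rows --steps '[[[0,0,0,0,0,-0.004,-1],[0,0,0,0,0,-0.014,-1],[0,0,0,0,0,-0.03,-1],[0,0,0,0,0,-0.05,-1],[0,0,0,0,0,-0.07,-1],[0,0,0,0,0,-0.086,-1],[0,0,0,0,0,-0.096,-1],[0,0,0,0,0,-0.1,-1]]]'

```text
t: 39.83
tool_pos: [502.3, -178.4, 194.4]
tcp_rot: [1.0, 0.0, 0.001, 0.001]
contact_force: [-0.4, -0.3, -2.4]
opening: 59.3
```

Request:
send_rows --steps '[[[0,0,0,-0.003,-0.01,0,-1],[0,0,0,-0.01,-0.035,0,-1],[0,0,0,-0.019,-0.065,0,-1],[0,0,0,-0.029,-0.1,0,-1],[0,0,0,-0.039,-0.135,0,-1],[0,0,0,-0.048,-0.167,0,-1],[0,0,0,-0.055,-0.19,0,-1],[0,0,0,-0.057,-0.1965,0,-1]]]'

```text
t: 40.5
tool_pos: [441.8, 23.6, 191.3]
tcp_rot: [1.0, 0.004, -0.001, -0.0]
contact_force: [-0.0, -0.4, -1.4]
opening: 59.3
```

Request:
send_rows --steps '[[[0,0,0,0,0,0.005,-1],[0,0,0,0,0,0.02,-1],[0,0,0,0,0,0.04,-1],[0,0,0,0,0,0.058,-1],[0,0,0,0,0,0.073,-1],[0,0,0,0,0,0.082,-1],[0,0,0,0,0,0.086,-1],[0,0,0,0,0,0.087,-1]]]'

```text
t: 41.17
tool_pos: [443.7, 17.7, 104.5]
tcp_rot: [1.0, -0.0, -0.001, -0.0]
contact_force: [-0.2, -1.2, -2.8]
opening: 59.6
```

Request:
send_rows --steps '[[[0,0,0,0,0,0.001,-1],[0,0,0,0,0,0.003,-1],[0,0,0,0,0,0.005,-1],[0,0,0,0,0,0.007,-1],[0,0,0,0,0,0.0085,-1],[0,0,0,0,0,0.0095,-1],[0,0,0,0,0,0.01,-1],[0,0,0,0,0,0.01,-1]]]'

```text
t: 41.83
tool_pos: [444.8, 18.4, 96.4]
tcp_rot: [1.0, 0.001, 0.0, 0.0]
contact_force: [-2.1, 0.3, 4.3]
opening: 59.4
```

Contact on the stand. I'll release, lift clear, move aside over the mat and check.

Request:
send_rows --steps '[[[0,0,0,0,0,0,-1],[0,0,0,0,0,0,0.2],[0,0,0,0,0,0,0.5],[0,0,0,0,0,0,0.8],[0,0,0,0,0,0,1],[0,0,0,0,0,0,1],[0,0,0,0,0,0,1],[0,0,0,0,0,0,1]]]'

```text
t: 42.5
tool_pos: [444.4, 18.3, 95.5]
tcp_rot: [1.0, 0.0, -0.0, 0.0]
contact_force: [0.9, 0.6, -0.6]
opening: 85.5
```

Request:
send_rows --steps '[[[0,0,0,0,0,-0.005,1],[0,0,0,0,0,-0.02,1],[0,0,0,0,0,-0.045,1],[0,0,0,0,0,-0.075,1],[0,0,0,0,0,-0.105,1],[0,0,0,0,0,-0.135,1],[0,0,0,0,0,-0.155,1],[0,0,0,0,0,-0.16,1]]]'

```text
t: 43.17
tool_pos: [446.4, 18.5, 259.7]
tcp_rot: [1.0, 0.001, 0.003, 0.001]
contact_force: [1.0, 0.1, -0.5]
opening: 86.9
```

Request:
send_rows --steps '[[[0,0,0,0,0.03,0,1],[0,0,0,0,0.065,0,1],[0,0,0,0,0.1,0,1],[0,0,0,0,0.135,0,1],[0,0,0,0,0.16,0,1],[0,0,0,0,0.17,0,1],[0,0,0,0,0.17,0,1],[0,0,0,0,0.17,0,1]]]'

```text
t: 43.83
tool_pos: [444.5, -150.4, 255.0]
tcp_rot: [1.0, 0.001, -0.0, -0.001]
contact_force: [0.5, 0.6, 0.4]
opening: 87.0
```

```bash
python3 - <<'E'
from h import *
print(manip.sense()["tool_pos"])
snap("scene","s3.png",crop=(120,130,400,330),scale=2.8)
snap("wrist","w6.png",scale=1.4)
L=dict(blue=[434.9,113.7,153],red=[445.3,18.3,153],yel=[451.5,-304.2,6],dropcap=[451.3,-304.0,84],vtop=[449,-390.6,96],clip=[511.4,-355.3,15])
for n,X in L.items(): print(n,(proj("wrist",X)*1.4).round(1))
E
```

```text
[ 444.47716817 -150.41330242  254.96110536]
blue [-41.1 305.3]
red [111.9 289.6]
yel [559.5 238.9]
dropcap [596.4 257.4]
vtop [723.1 264.5]
clip [630.9 171.3]
```

View pics/s3.png

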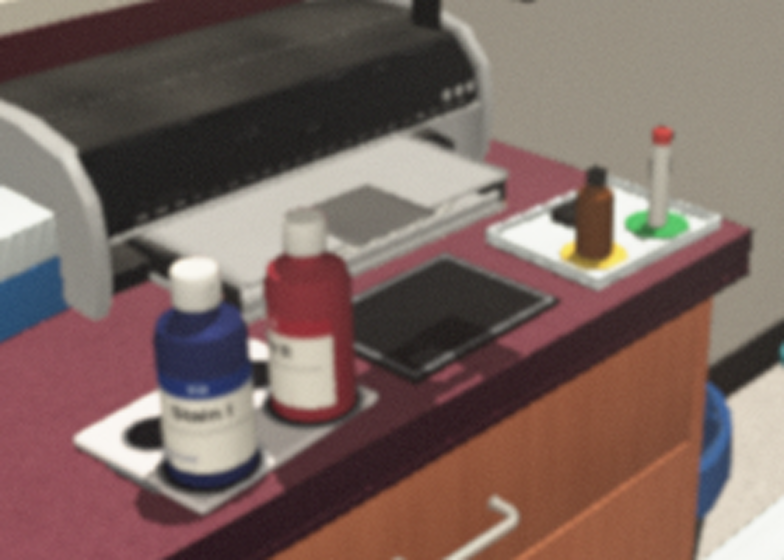

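View pics/w6.png

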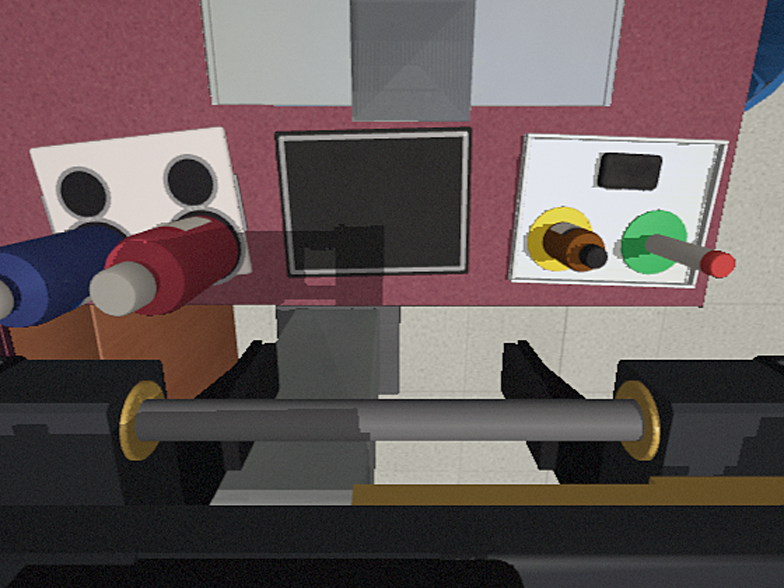

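Everything is in place: both bottles are upright on their spots (red cap (115,288), expected (112,290)), the dropper cap is at (594,257) and the vial cap at (719,264), both upright on their discs. The clip has not moved. Handing in.

```bash
python3 -c "
from h import *
print(manip.finish_job())"
```

```text
the job is handed in; nothing more can be done
None
```

I finished the job and handed it in after about 44 s of the 136 s allowed. I moved the red and then the blue bottle onto the mat. Then I set the dropper on the yellow disc and the vial on the green disc. Last, I put blue and then red back on the front spots they came from (blue left, red right).

**Last checks:** the final scene and wrist pictures show all four objects upright, and the clip where it started.
- **Bottles:** both were released within about 0.5 mm of where I had picked them up, by the measured tool position. The red cap was about 3 px from where I expected it. The blue cap was partly out of the last wrist view, so I judged that bottle from the scene picture and the tool position only.
- **Small items:** the dropper and the vial sat within about 1 mm of their disc centres in the close-up wrist view. In the last, oblique view their caps were 2–4 px from prediction, which is within the calibration error.
- **Forces:** the wrist readings I saw at the end of each move call were never above about 7 N.

No check failed. One looked odd: with the vial gripped, the opening read about 17.5 mm for its 19 mm diameter, but it held and stood normally.

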